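# Restock a gravity-feed pipe-nipple lane, oldest delivery first

## Robot

A 6-joint arm with a two-finger parallel gripper is mounted at the origin on the work surface. World frame = base frame: x ahead of the robot, y to its left, z up, the work surface at z = 0. Lengths are in m, angles in rad, forces in N, time in s.
With the tool pointing down it reaches from about 0.325 to 0.925 m from the base axis. Payload 3.1 kg.
Tool frame: the origin (TCP) lies midway between the tips of the shut fingers; the grasp point (between the pads) lies 19 mm behind it (env.hold_point_z is the distance from the TCP to the grasp point, in m); z points along the fingers, y is the line along which they close (so a half turn about z gives the same grasp; the last joint's range is limited). The gripper opens to 85 mm and grips with 20 to 120 N. Pads are 22 mm wide; open, the fingers measure 114 mm over their backs; the gripper's body (76 mm by 85 mm) begins 54 mm behind the grasp point. The pads swing forward as they close: fully open they stand 13 mm farther back than shut.
Start: joints at [-1.215, 0.217, 1.613, -0, 1.311, -0.112], TCP at [0.282, -0.558, 0.231] pointing down, gripper open.
Joint ranges: [-2.75, 2.75], [-0.78, 2.1], [0.31, 2.55], [-1.13, 4.27], [0.13, 2.63], [-2.58, 2.58]. Speed limits (rad/s): [2.79, 2.79, 3.14, 3.14, 3.14, 3.14].

## Interface

Orientations are given as a unit quaternion [x, y, z, w].
In Python, from rig import env gives the robot as it stands.
- The arm moves only by the shell command python3 steer.py 'ROWS'. ROWS is a JSON list of rows, 1 to 8 of them, each of 5 numbers: dx, dy, dz in m, then a turn about the tool's z in rad, then the finger opening in m; each row shifts and turns the commanded pose from where the row before left it, along the tool's axes as they then stand; what a row does not reach is not made up. A row lasts 1/10 s, in which the tool goes at most 0.05 m and 0.15 rad, less where a joint would pass 70% of its speed; a pose out of reach is approached as far as the arm can. The fingers move at their own pace and stop on an object; the grip force is fixed at half the most. Time passes only in rows, so rows that do not move let the fingers close. It prints the time, the measured TCP pose, the force, the opening and the grip force at its end.
- env.state(): the state, without advancing time (a new reading comes with each control period).
- env.read_camera(name): name is "scene" or "top"; returns (picture, depth): 420x560x3 uint8, blue, green, red; 420x560 float32, m along the optical axis (not along the pixel's ray), 0 where there is no reading.
- env.calibration(name): a dict with "intrinsics" (3x3 intrinsics, pixels), "k1" (the pictures are not rectified: a ray, as slopes to the right and down, at radius r is drawn at 1 + k1 r^2 times it, then the intrinsics apply), "extrinsics" (4x4, takes a point from camera to world coordinates). Camera axes: x right, y down, z forward; pixel columns grow to the right and rows downward; lengths in m; the calibration is good to about 2 mm. A picture is of the moment at which its call begins. calibration takes no time and is no camera call.
- env.close_job(): hands the job in; it is judged then, once.
The state is a dict: "time_s": time; "joint_pos": joint angles; "qd": joint speeds; "joint_torque": joint torques, N m; "tool_pos": TCP position; "tcp_rot": TCP orientation; "contact_force": force on the tool from outside, world axes, zero at the start; "moment": the same for the moment, N m; "width": finger opening in m; "grip_force": force on a finger pad.
Only numpy, scipy, OpenCV 4.12 (cv2) and the standard library are available. Lean on these libraries where they do the work, as an engineer would, in place of code of your own. Each camera call takes 0.05 s, during which the arm holds its last target. There are 200 camera calls.

## Task

Restock the empty lane of the gravity feeder with the three pipe nipples from the blue bin, so that the oldest delivery comes out first: the pink-taped one goes in first, then the yellow-taped one, then the untaped one. Reach in under the feeder's top shelf to lay each one across the rails at the raised open end of the lane and let it roll down by itself, rather than dropping it in from a height, until all three lie still in a row against the stop. Do not disturb the elbow and the tee in the bin or the oil bottle beside the feeder.

Things in the scene. Friction and masses are not known exactly. Their poses are not given: they have to be found in the camera images.
- nipple_pink: galvanised steel pipe nipple with a pink tape band round its middle (oldest delivery): 48.4 mm diameter, 114 mm long, about 0.46 kg. Origin at its middle on the axis, x along the axis; either end may lead. It lies in the blue bin and rolls freely if pushed
- nipple_yellow: the same nipple with a yellow tape band (second delivery); origin and axes as for nipple_pink
- nipple_plain: the same nipple with no tape, bare grey (newest delivery); origin and axes as for nipple_pink
- feeder: fixed two-lane bench-top gravity feeder of grey steel, blue bins on its top shelf; its place and yaw vary. Origin on the bench under lane_mouth; x level along the lanes from the raised loading end to the low end with yellow stops, y across, z up. The empty lane is centred on y = 0; the lane at y = -150 mm is full of fixed black nipples. Both fall 13 degrees towards +x
- lane_mouth (a point): loading point of the empty lane, 125 mm above the bench: the middle of a nipple lying across the rails there, its axis along the feeder's y; let go, it rolls down to the stop or the nipple before it. Rails: a 22 mm flat strip along each side, starting 31 mm before this point; between them an 80 mm wide gap, open below for 80 mm from x = -31 to 85 mm, lets a finger through
- lane_side (a point): top edge of the empty lane's left side wall at the mouth, where the wall begins (feeder x = -28, y = 63 mm). The lane's side walls are 124 mm apart inside, 130 mm outside, and stand 35 mm above the rails; from their start small plates flare outward, back to x = -60 mm and about 145 mm apart
- shelf_edge (a point): middle of the lower edge of the feeder's top shelf on the loading side (feeder x = 55 mm, 165 mm above the bench). The shelf covers x = 55 to 145, y = -240 to 90 mm; bins on it reach 289 mm above the bench. A gripper pointing straight down cannot reach the mouth for them; one leaning back to -x by 30 to 45 degrees can. Shelf posts: x = 57 to 143 mm, y = 66 to 89 and -239 to -216 mm
- lane_stop (a point): where the middle of the first nipple is when it lies against the stop (feeder x = 214 mm, 75.5 mm above the bench); the second and third rest 48.4 mm and 96.8 mm farther up the lane (x = 167 and 120 mm, 86 and 97 mm high)
- bin: fixed blue open bin, 300 mm (its x) by 360 mm (its y), walls and floor 4 mm thick; origin under its centre on the bench, its yaw varies. Walls 75 mm high, but the front wall (at -x, towards the robot) and the first 70 mm of the side walls only 40 mm. The three nipples lie on its floor side by side, about 110 mm apart along its y, roughly along its x, in any order
- elbow: black iron 90-degree elbow, about 80 by 80 mm and 48 mm high, lying at the back of the bin (bystander, not to be moved); origin under its middle
- tee: black iron tee, about 84 by 66 mm and 48 mm high, lying at the back of the bin (bystander, not to be moved); origin under its middle
- oil_bottle: red bottle of cutting oil with a black cap, 64 mm diameter, 180 mm high, standing on the bench close to the feeder's left side, between it and the bin (bystander, not to be moved or knocked over); origin under its centre

How it is judged:
On the way, in this order (a step that is already met when the one before it is completed fails the run):
1. pink-taped nipple has rolled down to the stop (x of nipple_pink in the frame of feeder between 0.2004 and 0.2284 m and z of nipple_pink in the frame of feeder between 0.0655 and 0.0855 m and y of nipple_pink in the frame of feeder between -0.015 and 0.015 m and angle between the x axis of nipple_pink and the y axis of feeder, either way round below 0.15 rad and linear speed of nipple_pink below 0.03 m/s and angular speed of nipple_pink below 0.6 rad/s), for 0.2 s.
2. yellow-taped nipple has rolled down behind the pink-taped one (x of nipple_yellow in the frame of feeder between 0.1533 and 0.1813 m and z of nipple_yellow in the frame of feeder between 0.0764 and 0.0964 m and y of nipple_yellow in the frame of feeder between -0.015 and 0.015 m and angle between the x axis of nipple_yellow and the y axis of feeder, either way round below 0.15 rad and linear speed of nipple_yellow below 0.03 m/s and angular speed of nipple_yellow below 0.6 rad/s), for 0.2 s.
3. untaped nipple has rolled down behind the yellow-taped one (x of nipple_plain in the frame of feeder between 0.1061 and 0.1341 m and z of nipple_plain in the frame of feeder between 0.0873 and 0.1073 m and y of nipple_plain in the frame of feeder between -0.015 and 0.015 m and angle between the x axis of nipple_plain and the y axis of feeder, either way round below 0.15 rad and linear speed of nipple_plain below 0.03 m/s and angular speed of nipple_plain below 0.6 rad/s), for 0.2 s.
At the end, for the whole second after the job is handed in: all three nipples lie still across the empty lane's rails: pink-taped at the stop, yellow-taped second, untaped third, each middle within 14 mm of its rest place along the lane, 10 mm in height and 15 mm sideways, and its axis within 0.15 rad of the feeder's y (all of step 1 and all of step 2 and all of step 3); the robot touches nothing.
It fails at once if the elbow is disturbed (moved more than 25 mm) (distance of elbow from where it was at the start of the episode above 0.025 m).
It fails at once if the tee is disturbed (moved more than 25 mm) (distance of tee from where it was at the start of the episode above 0.025 m).
It fails at once if the oil bottle is disturbed (moved more than 25 mm) (distance of oil_bottle from where it was at the start of the episode above 0.025 m).
It fails at once if the oil bottle is knocked over (leans more than 0.3 rad) (angle between oil_bottle's own z axis and vertical above 0.3 rad).
It fails at once if a nipple is dropped into the lane: falls more than about 30 mm, so that it comes down on the mouth, out of the fingers, faster than 0.75 m/s ((distance between nipple_pink and lane_mouth below 0.06 m and linear speed of nipple_pink above 0.75 m/s and contact force between the fingers and nipple_pink below 0.5 N) or (distance between nipple_yellow and lane_mouth below 0.06 m and linear speed of nipple_yellow above 0.75 m/s and contact force between the fingers and nipple_yellow below 0.5 N) or (distance between nipple_plain and lane_mouth below 0.06 m and linear speed of nipple_plain above 0.75 m/s and contact force between the fingers and nipple_plain below 0.5 N)).
It also fails if it takes over 72 s, if anything falls off the work surface, if the arm or the gripper's body presses on something with over 40 N, if the wrist force passes 120 N, or if a joint passes its speed limit or range.

## Working session

There is one attempt and no reset: what is moved stays moved. The work goes in short steps, Python scripts to look and compute and a shell command to move; the robot and the scene stay as the last step left them, time stands still between calls to the robot, and variables do not carry over. Pictures are saved under pics/ and viewed, at most 10 in all, crops included, and the job is handed in when it is done.

```bash
ls; mkdir -p pics; python3 - <<'E'
from rig import env
import cv2,numpy as np
for n in("scene","top"):
    p,d=env.read_camera(n); cv2.imwrite(f"pics/{n}0.png",p); np.save(f"pics/{n}0.npy",d)
    c=env.calibration(n); print(n,c)
print(env.state(), env.hold_point_z)
E
```

```text
pics
rig.py
steer.py
scene {'intrinsics': array([[416.75404328,   0.        , 279.9412885 ],
       [  0.        , 416.75404328, 215.96642091],
       [  0.        ,   0.        ,   1.        ]]), 'k1': -0.08080401218313377, 'extrinsics': array([[ 0.46293886,  0.63065441, -0.62286646,  1.18834797],
       [ 0.88630394, -0.31953876,  0.33520188, -0.33029796],
       [ 0.01236656, -0.70722697, -0.7068784 ,  0.82180631],
       [ 0.        ,  0.        ,  0.        ,  1.        ]])}
top {'intrinsics': array([[463.35036999,   0.        , 276.88372768],
       [  0.        , 463.35036999, 218.48387327],
       [  0.        ,   0.        ,   1.        ]]), 'k1': -0.10965027439755419, 'extrinsics': array([[ 2.43609605e-02, -9.85143066e-01,  1.69999065e-01,
         3.65995585e-01],
       [-9.99702793e-01, -2.41647942e-02,  3.22319918e-03,
         2.73741361e-02],
       [ 9.32680090e-04, -1.70027061e-01, -9.85438952e-01,
         1.40194354e+00],
       [ 0.00000000e+00,  0.00000000e+00,  0.00000000e+00,
         1.00000000e+00]])}
{'time_s': 0.1, 'joint_pos': array([-1.21515845e+00,  2.17705959e-01,  1.61482979e+00,  1.88260486e-05,
        1.31127013e+00, -1.12204458e-01]), 'qd': array([ 1.44714096e-03, -6.72443032e-04, -3.17201265e-03,  5.12550894e-04,
       -4.50835078e-04,  9.13735591e-05]), 'joint_torque': array([-9.99992371e-04, -3.98074329e+01, -3.04967952e+01, -1.86353554e-04,
        4.26187122e-03,  1.51711912e-06]), 'tool_pos': array([ 0.28161008, -0.55711987,  0.23005263]), 'tcp_rot': array([ 9.72764941e-01,  2.31791167e-01, -1.25332879e-04, -1.09952816e-03]), 'contact_force': array([-0.62725589, -0.33320882, -0.09549396]), 'moment': array([-0.03672289, -0.02203806, -0.03062586]), 'grip_force': 0.0, 'width': 0.08553137604922616} 0.0187
```
View pics/top0.png

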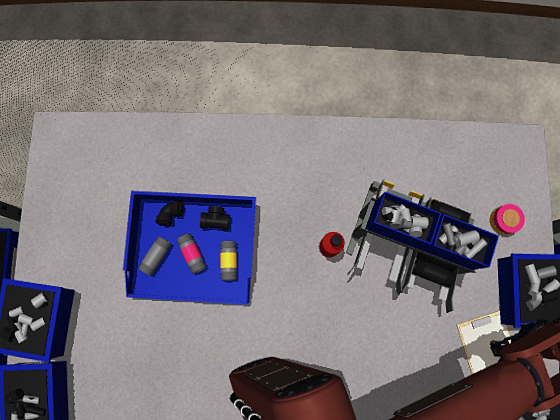

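View pics/scene0.png

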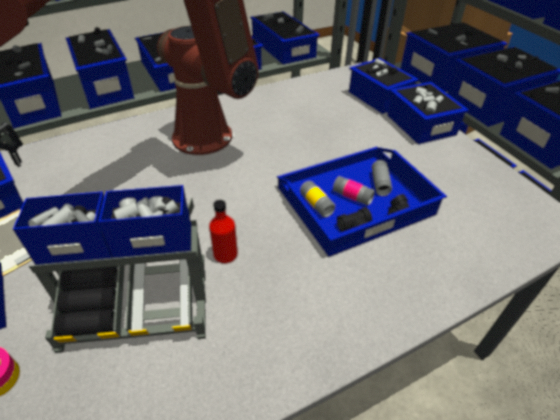

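The top view shows the bin with plain at (155,257), pink at (191,253) and yellow at (229,260). The bottle is at (332,244), and the empty lane's mouth is near (370,270). I'll enlarge both areas next.

```bash
cat > h.py <<'E'
import numpy as np,cv2
from rig import env
def w(name,uv,d):
    "pixels (N,2) and depths -> world points"
    c=env.calibration(name);K=c["intrinsics"];uv=np.atleast_2d(np.asarray(uv,float))
    n=cv2.undistortPoints(uv[:,None],K,np.array([c["k1"],0,0,0.]))[:,0]
    d=np.broadcast_to(d,(len(uv),))[:,None]
    return np.c_[n*d,d]@c["extrinsics"][:3,:3].T+c["extrinsics"][:3,3]
def wz(name,uv,z):
    "pixel ray meets plane z"
    o=w(name,uv,0.);p=w(name,uv,1.);t=(z-o[:,2])/(p[:,2]-o[:,2])
    return o+(p-o)*t[:,None]
def cloud(name,d):
    v,u=np.mgrid[:d.shape[0],:d.shape[1]]
    return w(name,np.c_[u.ravel(),v.ravel()],d.ravel()).reshape(*d.shape,3)
E
python3 - <<'E'
from h import *
p=cv2.imread("pics/top0.png")
a=cv2.resize(p[175:320,335:515],None,fx=4.1,fy=4.1,interpolation=cv2.INTER_CUBIC); cv2.imwrite("pics/a.png",a)
b=cv2.resize(p[185:310,120:265],None,fx=4.5,fy=4.5,interpolation=cv2.INTER_CUBIC); cv2.imwrite("pics/b.png",b)
E
```

View pics/a.png

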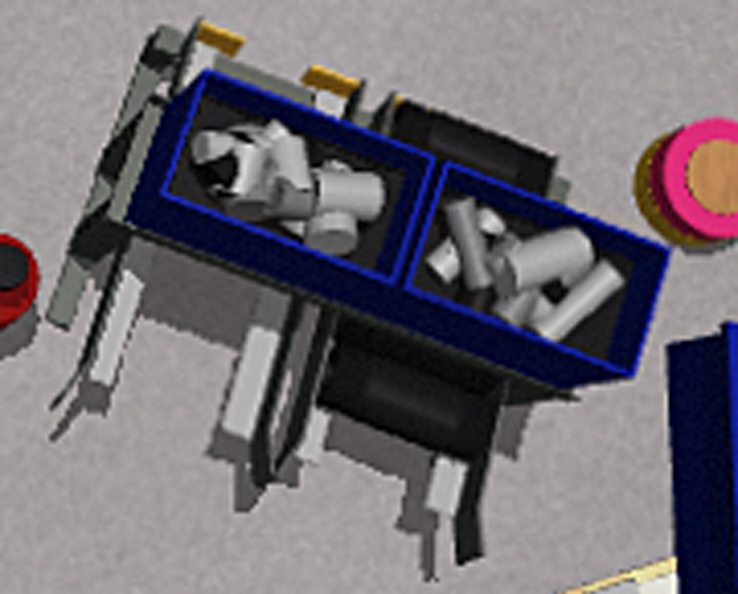

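View pics/b.png

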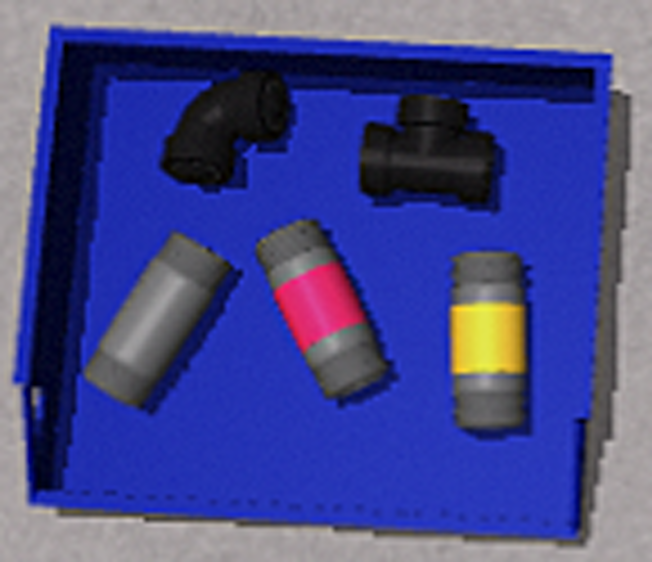

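In crop a (4.1x), the left rail's front corners are at about (90,378) and (110,383), and the right rail's at (222,428) and (248,437). The shelf edge runs from (130,233) to (575,397). In crop b (4.5x), the nipple centres are plain (160,321), pink (324,308) and yellow (488,341).

```bash
python3 - <<'E'
from h import *
from scipy.optimize import least_squares
d=np.load("pics/top0.npy");C=cloud("top",d)
# feeder fit
A=lambda U,V:((U+.5)/4.1-.5+335,(V+.5)/4.1-.5+175)
obs=[((130,233),(.055,.09,.165)),((575,397),(.055,-.24,.165)),((90,378),(-.031,.062,.107)),((110,383),(-.031,.04,.107)),((222,428),(-.031,-.04,.107)),((248,437),(-.031,-.062,.107))]
P=np.array([wz("top",A(*uv),f[2])[0,:2] for uv,f in obs]);F=np.array([f[:2] for _,f in obs])
def tr(q,F):c,s=np.cos(q[2]),np.sin(q[2]);return F@np.array([[c,s],[-s,c]])+q[:2]
r=least_squares(lambda q:(tr(q,F)-P).ravel(),[.35,-.2,-.3]);print("feeder",r.x,(r.fun.reshape(-1,2)*1e3).round(1))
# shelf bins top edges yaw
for a,b in(((163,192),(395,278)),((410,288),(632,375))):
    e=wz("top",A(*b),.289)[0]-wz("top",A(*a),.289)[0];print("binyaw",np.arctan2(e[0],-e[1])*180/np.pi, wz("top",A(*a),.289)[0])
# scene depth, feeder: rails heights
q=r.x;c,s=np.cos(q[2]),np.sin(q[2]);R=np.array([[c,-s],[s,c]])
L=(C[...,:2]-q[:2])@R
for x0 in(-.025,-.01,.005,.02,.04):
    print(x0,[ (round(float(np.median(L[m][:,1])),3),round(float(np.median(C[m][:,2])),4),int(m.sum())) for y0 in(.051,-.051) for m in[(abs(L[...,0]-x0)<.006)&(abs(L[...,1]-y0)<.007)]])
for n,(U,V),tilt in(("plain",(160,321),0),("pink",(324,308),0),("yellow",(488,341),0)):
    ctr=wz("top",((U+.5)/4.5-.5+120,(V+.5)/4.5-.5+185),.04)[0,:2]
    m=(np.linalg.norm(C[...,:2]-ctr,axis=-1)<.072)&(C[...,2]>.036)&(C[...,2]<.065)
    X=C[m][:,:2];mm=X.mean(0);e=np.linalg.svd(X-mm)[2][0];e*=np.sign(e[0]);pr=(X-mm)@e;pl=(X-mm)@[-e[1],e[0]]
    mid=mm+e*(pr.min()+pr.max())/2+np.array([-e[1],e[0]])*(pl.min()+pl.max())/2
    print(n,ctr,mid,np.degrees(np.arctan2(e[1],e[0])),np.ptp(pr),np.ptp(pl),C[m][:,2].max(),m.sum())
# bin wall tops
m=(C[...,2]>.065)&(C[...,2]<.085)&(C[...,1]>.1);print("walls",C[m].min(0),C[m].max(0))
# bottle
m=(np.hypot(C[...,0]-.36,C[...,1]+.1)<.25)&(C[...,2]>.165)&(C[...,2]<.19)&(C[...,1]>-.2);print("bottle",np.median(C[m],0),m.sum())
E
```

```text
feeder [ 0.46948601 -0.26283132 -0.34377232] [[ 1.9 14.9]
 [-6.2  2.7]
 [ 3.6  0.7]
 [-0.7 -6.3]
 [ 1.5 -4.6]
 [-0.1 -7.4]]
binyaw -19.20649341208061 [ 0.5564744 -0.2076847  0.289    ]
binyaw -20.14776619633725 [ 0.50196385 -0.35645583  0.289     ]
-0.025 [(0.051, 0.1047, 27), (-0.053, 0.1083, 55)]
-0.01 [(0.051, 0.1044, 20), (-0.052, 0.105, 52)]
0.005 [(0.053, 0.1014, 19), (-0.052, 0.1008, 46)]
0.02 [(0.051, 0.0965, 19), (-0.053, 0.0961, 46)]
0.04 [(0.051, 0.0929, 18), (-0.053, 0.0934, 40)]
plain [0.47939123 0.38994411] [0.49073214 0.4104511 ] -29.57996717839438 0.1117793074981392 0.08581598877793649 0.06303811279553373 557
pink [0.49105123 0.28138435] [0.49140277 0.28432058] 28.892431526816782 0.11402890323580453 0.04895422490798276 0.06210140259793673 598
yellow [0.47231894 0.17242896] [0.47206787 0.19738539] 3.0908963442814605 0.1127673707285031 0.09190268336388521 0.06258045884370023 569
walls [0.00065454 0.10000483 0.06503838] [0.67029179 0.76045656 0.08499599]
bottle [ 0.52524532 -0.12790476  0.18035506] 119
```

```bash
python3 - <<'E'
from h import *
from scipy.optimize import least_squares
d=np.load("pics/top0.npy");C=cloud("top",d);img=cv2.imread("pics/top0.png")
q=np.array([.4695,-.2628,np.radians(-19.7)])
for it in range(4):
    c,s=np.cos(q[2]),np.sin(q[2]);R=np.array([[c,-s],[s,c]])
    L=(C[...,:2]-q[:2])@R;z=C[...,2];br=img.min(2)
    m=(abs(z-(.1002-L[...,0]*np.tan(np.radians(13))))<.005)&(L[...,0]>-.06)&(L[...,0]<.05)&(abs(L[...,1])<.075)
    X=L[m]
    l=X[X[:,1]>.03];r=X[X[:,1]<-.03]
    pl=np.polyfit(l[:,0],l[:,1],1);pr=np.polyfit(r[:,0],r[:,1],1)
    if it in(0,3):
        for n,a in(("l",l),("r",r)):print(n,len(a),np.percentile(a[:,0],[0,2,50,98]).round(4),np.percentile(a[:,1],[2,50,98]).round(4))
        print(pl,pr,q)
    dy=(np.median(l[:,1])+np.median(r[:,1]))/2
    x0=min(np.percentile(l[:,0],2),np.percentile(r[:,0],2))+.031-.001
    q[:2]+=R@np.array([x0*.8,dy*.8])
# black nipples in lane at y=-.15 give a yaw too: topmost row line
m=(z>.118)&(z<.152)&(L[...,1]<-.095)&(L[...,1]>-.205)&(L[...,0]>-.03)&(L[...,0]<.05)
X=L[m]; print("black",len(X),np.percentile(X,[1,50,99],axis=0).round(3))
# wall tops
for y0 in(.0635,-.0635):
    m=(abs(L[...,1]-y0)<.012)&(z>.125)&(z<.16)&(L[...,0]<.05)&(L[...,0]>-.04);X=L[m];print("wall",len(X),np.percentile(X,[2,50,98],axis=0).round(4),np.polyfit(X[:,0],X[:,1],1))
for n,ctr,a in(("plain",(.4794,.3899),-29.6),("pink",(.4911,.2814),28.9),("yellow",(.4723,.1724),0)):
    for _ in range(4):
        e=np.array([np.cos(np.radians(a)),np.sin(np.radians(a))]);D=C[...,:2]-ctr
        pr=D@e;pp=D@[-e[1],e[0]]
        m=(abs(pr)<.07)&(abs(pp)<.036)&(z>.03)&(z<.066)
        X=C[m][:,:2];k=cv2.minAreaRect((X*1000).astype(np.float32))
        mm=X.mean(0);e=np.linalg.svd(X-mm)[2][0];e*=np.sign(e[0]);a=np.degrees(np.arctan2(e[1],e[0]));ctr=np.array(k[0])/1000
    print(n,ctr,mm,a,k)
E
```

```text
l 172 [-0.0356 -0.0338  0.0057  0.0481] [0.0451 0.0543 0.0703]
r 225 [-0.0564 -0.0392  0.0067  0.0476] [-0.0586 -0.0455 -0.0341]
[0.00031195 0.0548256 ] [ 0.01959546 -0.04555706] [ 0.4695     -0.2628     -0.34382986]
l 14 [-0.0052 -0.0039  0.0133  0.0457] [0.0414 0.05   0.0647]
r 15 [-0.0238 -0.0178  0.0134  0.0461] [-0.0648 -0.0446 -0.0391]
[0.02185206 0.0501636 ] [ 0.1867394  -0.04946356] [ 0.44353211 -0.24793486 -0.34382986]
black 319 [[ 0.031 -0.203]
 [ 0.04  -0.15 ]
 [ 0.05  -0.096]]
wall 47 [[-0.03    0.062 ]
 [ 0.0126  0.065 ]
 [ 0.048   0.0747]] [-0.12658455  0.06742779]
wall 91 [[-0.0294 -0.0734]
 [-0.0037 -0.0635]
 [ 0.0478 -0.0601]] [ 0.13278081 -0.0652484 ]
plain [0.48098822 0.39357587] [0.47976617 0.39086493] -29.506800228877044 ((480.98822021484375, 393.57586669921875), (47.20912170410156, 111.77755737304688), 59.18404006958008)
pink [0.49111893 0.28465967] [0.49124967 0.28240648] 28.710365074713604 ((491.1189270019531, 284.65966796875), (114.0355224609375, 49.7321662902832), 29.313777923583984)
yellow [0.4734028  0.17339561] [0.47320859 0.17201827] 3.5303613840178283 ((473.4028015136719, 173.39561462402344), (113.16678619384766, 44.40147018432617), 3.8364861011505127)
```

```bash
cat >> h.py <<'E'
Q=np.array([.4696,-.2580,np.radians(-19.8)])
def f2w(p,q=None):
    q=Q if q is None else q
    p=np.atleast_2d(np.asarray(p,float));c,s=np.cos(q[2]),np.sin(q[2])
    return np.c_[p[:,:2]@np.array([[c,s],[-s,c]])+q[:2],p[:,2]]
def px(name,P):
    c=env.calibration(name);E=np.linalg.inv(c["extrinsics"])
    return cv2.projectPoints(np.atleast_2d(P),cv2.Rodrigues(E[:3,:3])[0],E[:3,3],c["intrinsics"],np.array([c["k1"],0,0,0.]))[0][:,0]
E
python3 - <<'E'
from h import *
t=np.tan(np.radians(13));rz=lambda x:.1002-x*t
ls=[]
for y in(.062,.04,-.04,-.062):ls.append([(-.031,y,rz(-.031)),(.235,y,rz(.235))])
for a,b in((.062,.04),(-.04,-.062)):ls.append([(-.031,a,rz(-.031)),(-.031,b,rz(-.031))])
for y in(.0635,-.0635):ls.append([(-.028,y,rz(-.028)+.036),(.05,y,rz(.05)+.036)])
ls.append([(.055,-.24,.165),(.055,.09,.165),(.145,.09,.165),(.145,-.24,.165),(.055,-.24,.165)])
out=[]
for n,(x0,y0,x1,y1),s in(("top",(340,175,505,320),3.4),("scene",(20,180,220,350),3)):
    im=cv2.imread(f"pics/{n}0.png")[y0:y1,x0:x1];im=cv2.resize(im,None,fx=s,fy=s,interpolation=cv2.INTER_CUBIC)
    for l in ls:
        u=(px(n,f2w(l))-[x0,y0]+.5)*s-.5
        cv2.polylines(im,[np.round(u).astype(int)],False,(0,255,0),1)
    cv2.imwrite(f"pics/o_{n}.png",im)
E
```

```text
(no output)
```

View pics/o_top.png

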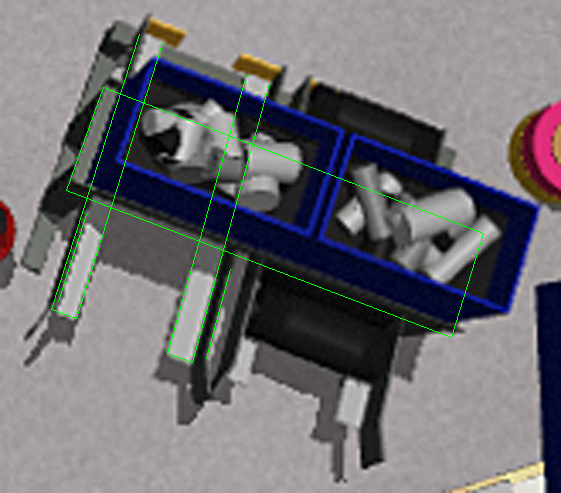

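View pics/o_scene.png

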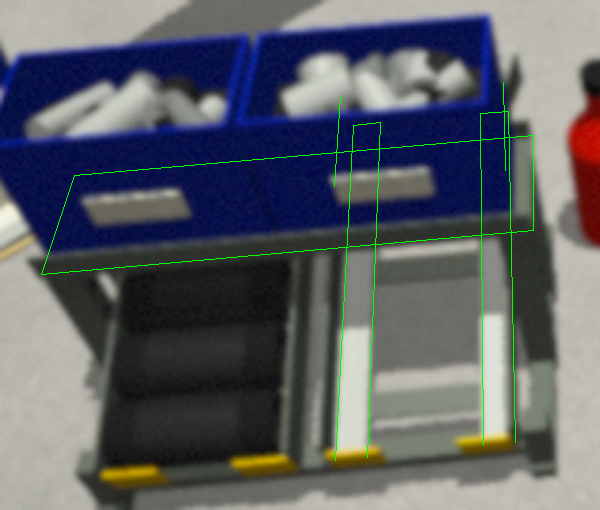

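The fitted feeder wireframe lies on the rails and shelf edge in both views, to about 2 px. The tool stays vertical under row control. Placing at feeder x ≈ -15 mm leaves the body about 25 mm clear of the shelf and bins. I'll start with pink.

```bash
cat >> h.py <<'E'
from scipy.spatial.transform import Rotation as Ro
def plan(p,psi):
    "turn needed first, then the shift along the tool's axes after that turn"
    s=env.state();R=Ro.from_quat(s["tcp_rot"]);M=R.as_matrix();cur=np.arctan2(M[1,0],M[0,0])
    t=-(np.radians(psi)-cur);t=(t+np.pi)%(2*np.pi)-np.pi
    d=(R*Ro.from_rotvec([0,0,t])).inv().apply(np.array(p)-s["tool_pos"])
    print("t",s["time_s"],"yaw",np.degrees(cur).round(2),"tilt",np.degrees(np.arccos(-M[2,2])).round(2),"turn",t.round(4),"d",d.round(4),"rows",(np.linalg.norm(d)/.05).round(1),"tcp",s["tool_pos"].round(4),"w",round(s["width"],4))
E
python3 -c "
from h import *
plan((.491,.2835,.24),29)
plan((.35,0,.24),29)"
```

```text
t 0.1 yaw 26.81 tilt 0.13 turn -0.0383 d [ 0.5907 -0.6337 -0.0084] rows 17.3 tcp [ 0.2816 -0.5571  0.2301] w 0.0855
t 0.1 yaw 26.81 tilt 0.13 turn -0.0383 d [ 0.3299 -0.4541 -0.0088] rows 11.2 tcp [ 0.2816 -0.5571  0.2301] w 0.0855
```

```bash
python3 steer.py '[[0.032,-0.034,-0.001,-0.038,0.085],[0.032,-0.034,-0.001,0,0.085],[0.032,-0.034,-0.001,0,0.085],[0.032,-0.034,-0.001,0,0.085],[0.032,-0.034,-0.001,0,0.085],[0.032,-0.034,-0.001,0,0.085],[0.032,-0.034,-0.001,0,0.085],[0.032,-0.034,-0.001,0,0.085]]'; python3 steer.py '[[0.032,-0.034,0,0,0.085],[0.032,-0.034,0,0,0.085],[0.032,-0.034,0,0,0.085],[0.032,-0.034,0,0,0.085],[0.032,-0.034,0,0,0.085],[0.032,-0.034,0,0,0.085],[0.032,-0.034,0,0,0.085],[0,0,0,0,0.085]]'
python3 -c "
from h import *
plan((.491,.2835,.24),29)"
```

```text
time_s: 0.9
tool_pos: [0.3755, -0.1944, 0.2389]
tcp_rot: [0.968, 0.25, 0.0, -0.0]
contact_force: [0.8, 0.4, 0.3]
width: 0.0852
grip_force: 0.0
time_s: 1.7
tool_pos: [0.4565, 0.1251, 0.2391]
tcp_rot: [0.967, 0.254, 0.0, -0.001]
contact_force: [-0.6, -0.1, 0.1]
width: 0.0848
grip_force: 0.0
t 1.7 yaw 29.37 tilt 0.13 turn 0.0065 d [ 0.107  -0.1218 -0.0006] rows 3.2 tcp [0.4565 0.1251 0.2391] w 0.0848
```

```bash
python3 steer.py '[[0.027,-0.0305,0,0.006,0.085],[0.027,-0.0305,0,0,0.085],[0.027,-0.0305,0,0,0.085],[0.026,-0.0305,0,0,0.085],[0,0,0.04,0,0.085],[0,0,0.04,0,0.085],[0,0,0.04,0,0.085],[0,0,0,0,0.085]]'
python3 -c "
from h import *
plan((.491,.2835,.0125),29)"
```

```text
time_s: 2.5
tool_pos: [0.4858, 0.2756, 0.1121]
tcp_rot: [0.969, 0.247, -0.008, 0.001]
contact_force: [-0.6, -0.4, -0.9]
width: 0.0852
grip_force: 0.0
t 2.5 yaw 28.62 tilt 0.89 turn -0.0067 d [ 0.0099 -0.0042  0.0995] rows 2.0 tcp [0.4858 0.2756 0.1121] w 0.0852
```

```bash
python3 steer.py '[[0,0,0,0,0.085],[0,0,0,0,0.085]]'
python3 -c "
from h import *
plan((.491,.2835,.0125),29)"
```

```text
time_s: 2.7
tool_pos: [0.4936, 0.2791, 0.122]
tcp_rot: [0.969, 0.247, 0.002, -0.0]
contact_force: [-0.4, -0.3, 0.2]
width: 0.0852
grip_force: 0.0
t 2.7 yaw 28.6 tilt 0.25 turn -0.0069 d [-0.0006 -0.0052  0.1095] rows 2.2 tcp [0.4936 0.2791 0.122 ] w 0.0852
```

```bash
python3 steer.py '[[0,-0.005,0.03,-0.006,0.085],[0,0,0.03,0,0.085],[0,0,0.025,0,0.085],[0,0,0.015,0,0.085],[0,0,0.0095,0,0.085],[0,0,0,0,0.085],[0,0,0,0,0.085]]'
python3 -c "
from h import *
plan((.491,.2835,.0125),29)"
```

```text
time_s: 3.4
tool_pos: [0.4905, 0.2837, 0.0113]
tcp_rot: [0.968, 0.25, 0.001, -0.0]
contact_force: [0.1, 0.3, 0.6]
width: 0.0854
grip_force: 0.0
t 3.4 yaw 28.98 tilt 0.15 turn -0.0004 d [ 0.0003  0.0004 -0.0012] rows 0.0 tcp [0.4905 0.2837 0.0113] w 0.0854
```

```bash
python3 steer.py '[[0,0,0,0,0.0],[0,0,0,0,0],[0,0,0,0,0],[0,0,0,0,0],[0,0,0,0,0],[0,0,0,0,0],[0,0,-0.01,0,0],[0,0,-0.02,0,0]]'; python3 steer.py '[[0,0,-0.04,0,0],[0,0,-0.04,0,0],[0,0,-0.04,0,0],[0,0,-0.04,0,0],[0,0,-0.02,0,0],[0,0,0,0,0]]'
python3 - <<'E'
from h import *
p,d=env.read_camera("top");np.save("pics/g1.npy",d);cv2.imwrite("pics/g1.png",p)
t=f2w((-.1,0,.24))[0];print(t);plan(t,70.2)
t=f2w((-.015,0,.24))[0];print(t)
E
```

```text
time_s: 4.2
tool_pos: [0.4855, 0.2816, 0.037]
tcp_rot: [0.968, 0.25, -0.004, 0.001]
contact_force: [0.2, -0.6, -5.8]
width: 0.0469
grip_force: 62.8
time_s: 4.8
tool_pos: [0.4908, 0.2839, 0.2234]
tcp_rot: [0.968, 0.25, 0.003, -0.001]
contact_force: [0.3, 0.9, -4.7]
width: 0.0464
grip_force: 63.4
[ 0.37551192 -0.22412621  0.24      ]
t 4.85 yaw 28.98 tilt 0.09 turn -0.7194 d [-0.5159  0.0649 -0.0201] rows 10.4 tcp [0.4893 0.2832 0.2204] w 0.0468
[ 0.45548679 -0.25291893  0.24      ]
```

```bash
python3 steer.py '[[0,0,-0.004,-0.144,0],[0,0,-0.004,-0.144,0],[0,0,-0.004,-0.144,0],[0,0,-0.004,-0.144,0],[0,0,-0.004,-0.1434,0],[-0.047,0.0059,0,0,0],[-0.047,0.0059,0,0,0],[-0.047,0.0059,0,0,0]]'; python3 steer.py '[[-0.047,0.0059,0,0,0],[-0.047,0.0059,0,0,0],[-0.047,0.0059,0,0,0],[-0.047,0.0059,0,0,0],[-0.047,0.0059,0,0,0],[-0.047,0.0059,0,0,0],[-0.047,0.0059,0,0,0],[0,0,0,0,0]]';  python3 steer.py '[[0,0,0,0,0],[0,0,0,0,0]]'
python3 - <<'E'
from h import *
t=f2w((-.1,0,.24))[0];plan(t,70.2);t=f2w((-.015,0,.24))[0];plan(t,70.2)
E
```

```text
time_s: 5.65
tool_pos: [0.4549, 0.1429, 0.2355]
tcp_rot: [0.818, 0.576, -0.004, -0.001]
contact_force: [0.6, -1.0, -5.7]
width: 0.0469
grip_force: 63.4
time_s: 6.45
tool_pos: [0.3822, -0.1835, 0.2367]
tcp_rot: [0.82, 0.572, -0.003, -0.001]
contact_force: [1.1, 2.0, -5.3]
width: 0.0472
grip_force: 63.3
time_s: 6.65
tool_pos: [0.3842, -0.1775, 0.2374]
tcp_rot: [0.818, 0.575, -0.001, -0.002]
contact_force: [-0.8, 0.7, -5.6]
width: 0.0467
grip_force: 63.3
t 6.65 yaw 70.21 tilt 0.29 turn 0.0002 d [-0.0468  0.0076 -0.0028] rows 0.9 tcp [ 0.3842 -0.1775  0.2374] w 0.0467
t 6.65 yaw 70.21 tilt 0.29 turn 0.0002 d [-0.0468  0.0926 -0.0032] rows 2.1 tcp [ 0.3842 -0.1775  0.2374] w 0.0467
```

```bash
python3 steer.py '[[-0.0468,0.0076,0,0,0],[0,0,0,0,0],[0,0,0,0,0]]'
python3 - <<'E'
from h import *
t=f2w((-.015,0,.24))[0];plan(t,70.2)
p,d=env.read_camera("top");cv2.imwrite("pics/g2.png",p)
s=env.state();M=Ro.from_quat(s["tcp_rot"]).as_matrix();T=(cloud("top",d)-s["tool_pos"])@M
m=(abs(T[...,1])<.03)&(abs(T[...,0])<.08)&(T[...,2]<.0)&(T[...,2]>-.05)
X=T[m];print(len(X))
for y in(-.015,0,.015):
    k=X[abs(X[:,1]-y)<.008]
    if len(k):
        print(y,len(k),np.percentile(k[:,0],[0,5,95,100]).round(4),np.median(k[:,2]).round(4))
u=px("top",s["tool_pos"]+[0,0,.02])[0];a,b=(u-45).astype(int);cv2.imwrite("pics/g2c.png",cv2.resize(p[b:b+90,a:a+90],None,fx=6,fy=6,interpolation=cv2.INTER_CUBIC));print(a,b)
E
```

```text
time_s: 6.95
tool_pos: [0.3767, -0.2246, 0.2389]
tcp_rot: [0.818, 0.575, -0.0, -0.001]
contact_force: [0.7, -0.2, -5.3]
width: 0.0468
grip_force: 63.3
t 6.95 yaw 70.23 tilt 0.13 turn 0.0005 d [ 0.      0.0837 -0.0012] rows 1.7 tcp [ 0.3767 -0.2246  0.2389] w 0.0468
303
-0.015 105 [0.0251 0.0272 0.0579 0.0588] -0.0349
0 110 [0.0203 0.0235 0.0572 0.0587] -0.0406
0.015 103 [0.0156 0.0201 0.0574 0.0585] -0.0352
333 250
```

View pics/g2c.png

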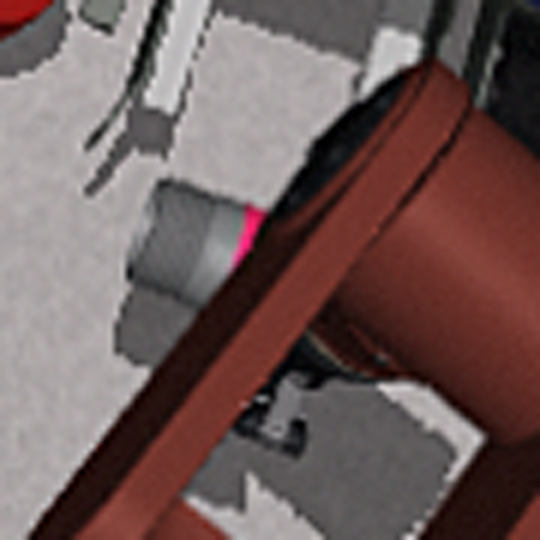

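The held nipple's +x end is about 58 mm from the TCP, so it's centred within 1 mm. Next I'll check how far the wrist reaches forward, against the shelf bins at 289 mm.

```bash
python3 - <<'E'
from h import *
s=env.state();M=Ro.from_quat(s["tcp_rot"]).as_matrix()
for n in("top","scene"):
    p,d=env.read_camera(n);C=cloud(n,d);T=(C-s["tool_pos"])@M
    for h in np.arange(.03,.36,.03):
        m=(d>0)&(abs(T[...,2]+h)<.015)&(abs(T[...,1])<.15)&(abs(T[...,0])<.15)
        if m.sum()>5:print(n,round(h,2),m.sum(),"ymax",np.percentile(T[m][:,1],[1,50,99]).round(3),"x",np.percentile(T[m][:,0],[1,99]).round(3))
E
```

```text
top 0.03 279 ymax [-0.022 -0.     0.021] x [0.019 0.059]
top 0.06 12 ymax [-0.046  0.001  0.055] x [-0.004  0.052]
top 0.09 48 ymax [-0.068 -0.057  0.064] x [-0.013  0.014]
top 0.12 95 ymax [-0.068 -0.053 -0.034] x [-0.011  0.015]
top 0.15 14 ymax [-0.038 -0.037  0.008] x [-0.006  0.037]
top 0.18 36 ymax [-0.038 -0.036 -0.03 ] x [-0.015  0.021]
top 0.21 50 ymax [-0.037 -0.033 -0.024] x [-0.011  0.025]
top 0.24 24 ymax [-0.034 -0.028 -0.021] x [0.007 0.027]
top 0.27 66 ymax [-0.074 -0.034  0.005] x [-0.024  0.073]
top 0.3 439 ymax [-0.12  -0.056  0.048] x [-0.026  0.102]
top 0.33 2518 ymax [-0.124 -0.008  0.045] x [-0.056  0.105]
scene 0.03 749 ymax [-0.026  0.018  0.038] x [-0.054  0.057]
scene 0.06 179 ymax [-0.042  0.051  0.061] x [-0.013  0.016]
scene 0.09 316 ymax [-0.017  0.047  0.068] x [-0.02   0.018]
scene 0.12 290 ymax [-0.005  0.037  0.065] x [-0.03   0.036]
scene 0.15 509 ymax [0.002 0.032 0.039] x [-0.035  0.036]
scene 0.18 515 ymax [-0.006  0.029  0.038] x [-0.035  0.035]
scene 0.21 546 ymax [-0.002  0.029  0.037] x [-0.034  0.034]
scene 0.24 544 ymax [0.002 0.03  0.039] x [-0.031  0.032]
scene 0.27 752 ymax [-0.036  0.026  0.049] x [-0.058  0.071]
scene 0.3 1543 ymax [-0.134  0.027  0.056] x [-0.064  0.096]
scene 0.33 1947 ymax [-0.083  0.019  0.053] x [-0.062  0.083]
```

The finger knuckles reach ±68 mm along the closing direction at 90–120 mm above the TCP. I'll therefore lay the nipple at feeder x = -23 mm, which is still well on the rails, and open only slightly.

```bash
python3 steer.py '[[0,0.038,0,0,0],[0,0.0375,0,0,0],[0,0,0,0,0],[0,0,0,0,0]]'
python3 - <<'E'
from h import *
t=f2w((-.023,-.001,.12))[0];plan(t,70.2)
E
```

```text
time_s: 7.5
tool_pos: [0.4482, -0.25, 0.2391]
tcp_rot: [0.817, 0.576, -0.0, -0.001]
contact_force: [-0.2, 0.0, -5.7]
width: 0.0472
grip_force: 64.0
t 7.5 yaw 70.33 tilt 0.14 turn 0.0023 d [-1.400e-03  1.000e-04  1.191e-01] rows 2.4 tcp [ 0.4482 -0.25    0.2391] w 0.0472
```

```bash
python3 steer.py '[[-0.001,0,0.03,0.002,0],[0,0,0.03,0,0],[0,0,0.03,0,0],[0,0,0.02,0,0],[0,0,0.009,0,0],[0,0,0,0,0],[0,0,0,0,0]]'
python3 - <<'E'
from h import *
t=f2w((-.023,-.001,.1135))[0];plan(t,70.2)
E
```

```text
time_s: 8.2
tool_pos: [0.448, -0.2524, 0.1221]
tcp_rot: [0.819, 0.574, 0.0, 0.001]
contact_force: [-0.3, -1.2, -5.2]
width: 0.0468
grip_force: 63.9
t 8.2 yaw 70.1 tilt 0.11 turn -0.0017 d [ 0.001  -0.0008  0.0086] rows 0.2 tcp [ 0.448  -0.2524  0.1221] w 0.0468
```

```bash
python3 steer.py '[[0.001,0,0.003,0,0],[0,0,0.002,0,0],[0,0,0,0,0]]';python3 steer.py '[[0,0,0.002,0,0],[0,0,0,0,0]]'
```

```text
time_s: 8.5
tool_pos: [0.448, -0.2513, 0.1163]
tcp_rot: [0.819, 0.574, 0.0, 0.0]
contact_force: [-0.3, -0.2, -5.6]
width: 0.0466
grip_force: 63.9
time_s: 8.7
tool_pos: [0.4482, -0.2515, 0.1142]
tcp_rot: [0.819, 0.574, 0.0, 0.001]
contact_force: [0.3, -0.4, -4.9]
width: 0.0467
grip_force: 64.3
```

```bash
python3 steer.py '[[0,0,0.0015,0,0],[0,0,0,0,0]]'
```

```text
time_s: 8.9
tool_pos: [0.4486, -0.2517, 0.114]
tcp_rot: [0.819, 0.574, 0.0, 0.001]
contact_force: [-2.0, 2.2, 3.9]
width: 0.0466
grip_force: 65.0
```

Contact came at TCP z = 0.114 m, as predicted. I'll open slightly, then lift.

```bash
python3 steer.py '[[0,0,0,0,0.056],[0,0,0,0,0.056],[0,0,0,0,0.056],[0,0,0,0,0.056]]'; python3 steer.py '[[0,0,-0.01,0,0.056],[0,0,-0.015,0,0.056],[0,0,-0.015,0,0.056],[0,0,-0.015,0,0.056],[0,0,-0.03,0,0.056],[0,0,-0.03,0,0.056],[0,0,-0.01,0,0.056],[0,0,0,0,0.056]]'
python3 - <<'E'
from h import *
p,d=env.read_camera("scene");cv2.imwrite("pics/s1.png",cv2.resize(p[180:350,20:230],None,fx=3,fy=3,interpolation=cv2.INTER_CUBIC))
plan(f2w((-.11,0,.24))[0],70)
E
```

```text
time_s: 9.3
tool_pos: [0.449, -0.252, 0.1131]
tcp_rot: [0.819, 0.574, 0.001, 0.002]
contact_force: [3.0, -1.0, 0.4]
width: 0.0557
grip_force: 1.4
time_s: 10.1
tool_pos: [0.4485, -0.2517, 0.2393]
tcp_rot: [0.819, 0.574, 0.0, 0.002]
contact_force: [0.0, -0.3, -1.2]
width: 0.0562
grip_force: 0.0
t 10.15 yaw 70.09 tilt 0.01 turn 0.0016 d [ 0.0006 -0.0869 -0.0027] rows 1.7 tcp [ 0.4476 -0.2511  0.2373] w 0.0559
```

View pics/s1.png

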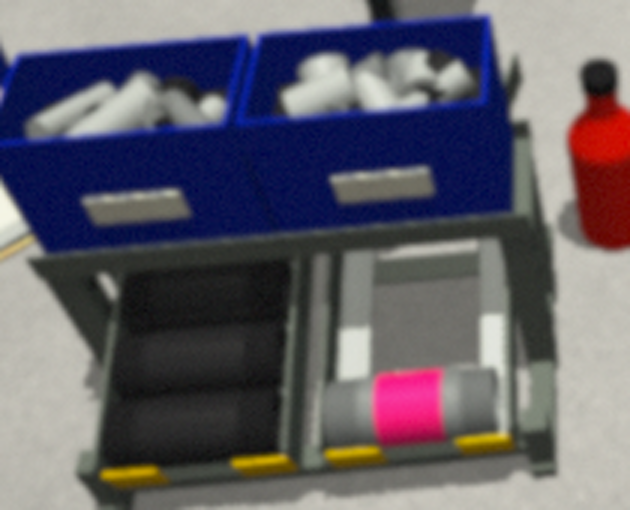

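Pink lies against the stop, at about (410,407) in this crop, roughly 5 mm to the lane's -y side. I'll bias the next placements by +3 mm in y. Next is yellow.

```bash
python3 - <<'E'
from h import *
plan((.4734,.1725,.24),70.1)
E
```

```text
t 10.15 yaw 70.09 tilt 0.01 turn -0.0002 d [ 0.4071 -0.1199 -0.0027] rows 8.5 tcp [ 0.4476 -0.2511  0.2373] w 0.0559
```

```bash
python3 steer.py '[[0.04,-0.012,0,0,0.056],[0.04,-0.012,0,0,0.056],[0.041,-0.012,0,0,0.085],[0.041,-0.012,0,0,0.085],[0.041,-0.012,0,0,0.085],[0.041,-0.012,0,0,0.085],[0.041,-0.012,0,0,0.085],[0.041,-0.012,0,0,0.085]]'; python3 steer.py '[[0.041,-0.012,0,0,0.085],[0.04,-0.012,0,0,0.085],[0,0,0,0.145,0.085],[0,0,0.02,0.145,0.085],[0,0,0.02,0.145,0.085],[0,0,0.02,0.145,0.085],[0,0,0.02,0.145,0.085],[0,0,0.02,0.145,0.085]]'; python3 steer.py '[[0,0,0,0.145,0.085],[0,0,0,0.145,0.085],[0,0,0,0,0.085],[0,0,0,0,0.085]]'
python3 - <<'E'
from h import *
plan((.4734,.1725,.012),3.6)
p,d=env.read_camera("top");C=cloud("top",d);z=C[...,2]
s=env.state()
m=(abs(C[...,0]-.473)<.075)&(abs(C[...,1]-.172)<.04)&(z>.035)&(z<.062)&(d>0);print(m.sum(),np.percentile(C[m],[1,50,99],axis=0).round(4))
E
```

```text
time_s: 10.95
tool_pos: [0.4666, 0.0896, 0.2347]
tcp_rot: [0.819, 0.574, -0.002, -0.001]
contact_force: [0.1, -0.3, 0.8]
width: 0.0847
grip_force: 0.0
time_s: 11.75
tool_pos: [0.4713, 0.1718, 0.1338]
tcp_rot: [0.985, 0.173, -0.003, 0.0]
contact_force: [0.7, 0.8, 1.3]
width: 0.0849
grip_force: 0.0
time_s: 12.15
tool_pos: [0.4723, 0.172, 0.1357]
tcp_rot: [0.999, 0.033, -0.002, 0.0]
contact_force: [0.5, 0.6, 0.5]
width: 0.0851
grip_force: 0.0
t 12.15 yaw 3.79 tilt 0.19 turn 0.0034 d [ 0.0016 -0.0005  0.1237] rows 2.5 tcp [0.4723 0.172  0.1357] w 0.0851
114 [[0.4171 0.1637 0.0369]
 [0.4345 0.1772 0.0504]
 [0.4548 0.1922 0.0572]]
```

```bash
python3 - <<'E'
from h import *
C=cloud("top",np.load("pics/top0.npy"))
for x in(.45,.465,.48,.495):
    m=(abs(C[...,0]-x)<.008)&(C[...,1]>.06)&(C[...,1]<.14)&(C[...,2]>.062)&(C[...,2]<.09);print(x,m.sum(),np.percentile(C[m],[5,50,95],axis=0).round(4).tolist())
E
```

```text
0.45 21 [[0.4436, 0.1024, 0.0727], [0.452, 0.1076, 0.0773], [0.4578, 0.1109, 0.082]]
0.465 24 [[0.4577, 0.1022, 0.0728], [0.4651, 0.1069, 0.0778], [0.4723, 0.1114, 0.0806]]
0.48 21 [[0.4721, 0.1028, 0.0727], [0.4779, 0.106, 0.0779], [0.4863, 0.1115, 0.0795]]
0.495 16 [[0.4893, 0.1026, 0.0736], [0.4952, 0.1063, 0.0766], [0.5012, 0.1095, 0.0823]]
```

The bin's right wall is about 62 mm from yellow's axis, which is tight for the knuckles. I'll narrow the opening and shift the tool 4 mm away from the wall.

```bash
python3 steer.py '[[0.0016,-0.0045,0.02,0.003,0.068],[0,0,0.03,0,0.068],[0,0,0.02,0,0.068],[0,0,0.01,0,0.068],[0,0,0,0,0.068],[0,0,0,0,0.068]]'
python3 - <<'E'
from h import *
plan((.4734,.1765,.014),3.6)
E
```

```text
time_s: 12.8
tool_pos: [0.4755, 0.177, 0.0579]
tcp_rot: [1.0, 0.03, 0.0, -0.0]
contact_force: [-0.2, 0.6, -0.3]
width: 0.0677
grip_force: 0.0
t 12.8 yaw 3.48 tilt 0.05 turn -0.002 d [-0.0022  0.0004  0.0439] rows 0.9 tcp [0.4755 0.177  0.0579] w 0.0677
```

```bash
python3 steer.py '[[-0.001,0,0.015,0,0.068],[0,0,0.013,0,0.068],[0,0,0.01,0,0.068],[0,0,0,0,0.068]]';python3 steer.py '[[0,0,0.005,0,0.068],[0,0,0,0,0.068],[0,0,0,0,0.068]]'
```

```text
time_s: 13.2
tool_pos: [0.473, 0.1767, 0.0182]
tcp_rot: [1.0, 0.03, -0.001, 0.0]
contact_force: [-0.1, -0.1, 0.6]
width: 0.068
grip_force: 0.0
time_s: 13.5
tool_pos: [0.474, 0.1774, 0.0144]
tcp_rot: [1.0, 0.03, 0.0, -0.0]
contact_force: [-0.4, 3.4, -0.5]
width: 0.0681
grip_force: 0.0
```

```bash
python3 steer.py '[[0,0,0,0,0.0],[0,0,0,0,0],[0,0,0,0,0],[0,0,0,0,0],[0,0,0,0,0],[0,0,0,0,0],[0,0,-0.01,0,0],[0,0,-0.02,0,0]]'; python3 steer.py '[[0,0,-0.04,0,0],[0,0,-0.04,0,0],[0,0,-0.04,0,0],[0,0,-0.04,0,0],[0,0,-0.03,0,0],[0,0,0,0,0]]'
python3 - <<'E'
from h import *
plan(f2w((-.1,0.002,.24))[0],70.2)
E
```

```text
time_s: 14.3
tool_pos: [0.4702, 0.1762, 0.0418]
tcp_rot: [1.0, 0.03, -0.004, 0.0]
contact_force: [-0.4, -0.5, -5.4]
width: 0.0464
grip_force: 63.2
time_s: 14.9
tool_pos: [0.4766, 0.1778, 0.239]
tcp_rot: [1.0, 0.03, 0.005, -0.001]
contact_force: [1.3, -0.0, -5.3]
width: 0.0464
grip_force: 63.8
t 14.9 yaw 3.45 tilt 0.57 turn -1.165 d [-0.4104  0.041  -0.0031] rows 8.2 tcp [0.4766 0.1778 0.239 ] w 0.0464
```

```bash
python3 steer.py '[[0,0,0,-0.146,0],[0,0,0,-0.146,0],[0,0,0,-0.146,0],[0,0,0,-0.146,0],[0,0,0,-0.146,0],[0,0,0,-0.146,0],[0,0,0,-0.146,0],[0,0,0,-0.146,0]]'; python3 steer.py '[[-0.045,0.005,0,0,0],[-0.045,0.005,0,0,0],[-0.045,0.005,0,0,0],[-0.045,0.005,0,0,0],[-0.045,0.005,0,0,0],[-0.045,0.005,0,0,0],[-0.045,0.005,0,0,0],[-0.045,0.005,0,0,0]]';  python3 steer.py '[[-0.045,0,0,0,0],[0,0,0,0,0],[0,0,0,0,0],[0,0,0,0,0]]'
cat >> h.py <<'E'
def held():
    "span of the held nipple's visible end along tool x, its top in tool z"
    p,d=env.read_camera("top");s=env.state();M=Ro.from_quat(s["tcp_rot"]).as_matrix();T=(cloud("top",d)-s["tool_pos"])@M
    X=T[(abs(T[...,1])<.02)&(abs(T[...,0])<.08)&(T[...,2]<0)&(T[...,2]>-.05)]
    k=X[abs(X[:,1])<.006];print("held x",np.percentile(X[:,0],[1,95,99]).round(4),"top",np.median(k[:,2]).round(4))
E
python3 - <<'E'
from h import *
plan(f2w((-.1,0.002,.24))[0],70.2);held()
E
```

```text
time_s: 15.7
tool_pos: [0.4715, 0.1765, 0.2301]
tcp_rot: [0.816, 0.579, -0.003, -0.002]
contact_force: [-0.3, 0.4, -5.6]
width: 0.0469
grip_force: 63.5
time_s: 16.5
tool_pos: [0.3881, -0.1758, 0.2307]
tcp_rot: [0.817, 0.576, -0.001, -0.003]
contact_force: [1.5, 0.6, -5.6]
width: 0.0465
grip_force: 63.5
time_s: 16.9
tool_pos: [0.3746, -0.2163, 0.232]
tcp_rot: [0.817, 0.576, -0.0, -0.002]
contact_force: [-0.2, 0.9, -5.8]
width: 0.0468
grip_force: 63.5
t 16.9 yaw 70.39 tilt 0.26 turn 0.0033 d [-0.005   0.0034 -0.0081] rows 0.2 tcp [ 0.3746 -0.2163  0.232 ] w 0.0468
held x [0.0206 0.0547 0.0554] top -0.0374
```

```bash
python3 steer.py '[[-0.003,0.041,-0.004,0.003,0],[0,0.04,-0.004,0,0],[0,0,0,0,0],[0,0,0,0,0]]'
python3 - <<'E'
from h import *
plan(f2w((-.023,.0045,.125))[0],70.2)
E
```

```text
time_s: 17.35
tool_pos: [0.4516, -0.2466, 0.2413]
tcp_rot: [0.817, 0.576, -0.0, -0.001]
contact_force: [-1.2, 1.2, -6.4]
width: 0.0465
grip_force: 64.1
t 17.35 yaw 70.38 tilt 0.14 turn 0.0032 d [-0.0002 -0.0019  0.1163] rows 2.3 tcp [ 0.4516 -0.2466  0.2413] w 0.0465
```

```bash
python3 steer.py '[[0,-0.002,0.03,0.003,0],[0,0,0.03,0,0],[0,0,0.03,0,0],[0,0,0.018,0,0],[0,0,0.008,0,0],[0,0,0,0,0],[0,0,0,0,0]]'
python3 - <<'E'
from h import *
plan(f2w((-.023,.0045,.1165))[0],70.2)
E
```

```text
time_s: 18.05
tool_pos: [0.4495, -0.2476, 0.1274]
tcp_rot: [0.819, 0.574, 0.0, 0.001]
contact_force: [0.6, 0.6, -5.4]
width: 0.0467
grip_force: 64.1
t 18.05 yaw 70.06 tilt 0.1 turn -0.0025 d [ 0.0015 -0.0006  0.0109] rows 0.2 tcp [ 0.4495 -0.2476  0.1274] w 0.0467
```

```bash
python3 steer.py '[[0.001,0,0.004,0,0],[0,0,0.003,0,0],[0,0,0.002,0,0],[0,0,0,0,0]]';python3 steer.py '[[0,0,0.0015,0,0],[0,0,0,0,0]]'
```

```text
time_s: 18.45
tool_pos: [0.4498, -0.2469, 0.118]
tcp_rot: [0.819, 0.574, 0.0, 0.001]
contact_force: [-0.6, 0.5, -2.9]
width: 0.0464
grip_force: 64.4
time_s: 18.65
tool_pos: [0.4503, -0.2472, 0.1178]
tcp_rot: [0.819, 0.574, 0.0, 0.001]
contact_force: [-1.5, 2.6, 4.7]
width: 0.0463
grip_force: 65.4
```

Yellow is touching the rails. I'll release it.

```bash
python3 steer.py '[[0,0,0,0,0.056],[0,0,0,0,0.056],[0,0,0,0,0.056],[0,0,0,0,0.056]]'; python3 steer.py '[[0,0,-0.01,0,0.056],[0,0,-0.015,0,0.056],[0,0,-0.015,0,0.056],[0,0,-0.015,0,0.056],[0,0,-0.03,0,0.056],[0,0,-0.03,0,0.056],[0,0,-0.01,0,0.056],[0,0,0,0,0.056]]'
python3 - <<'E'
from h import *
p,d=env.read_camera("scene");cv2.imwrite("pics/s2.png",cv2.resize(p[180:350,20:230],None,fx=3,fy=3,interpolation=cv2.INTER_CUBIC))
plan((.481,.393,.24),70.1)
E
```

```text
time_s: 19.05
tool_pos: [0.4506, -0.2475, 0.1167]
tcp_rot: [0.819, 0.574, 0.001, 0.002]
contact_force: [3.7, -2.0, 1.9]
width: 0.0559
grip_force: 1.6
time_s: 19.85
tool_pos: [0.4498, -0.247, 0.2427]
tcp_rot: [0.819, 0.574, 0.0, 0.001]
contact_force: [0.2, 0.2, -0.3]
width: 0.0561
grip_force: 0.0
t 19.9 yaw 70.03 tilt 0.01 turn -0.0013 d [ 0.6121 -0.1875  0.0008] rows 12.8 tcp [ 0.449  -0.2464  0.2408] w 0.0559
```

View pics/s2.png

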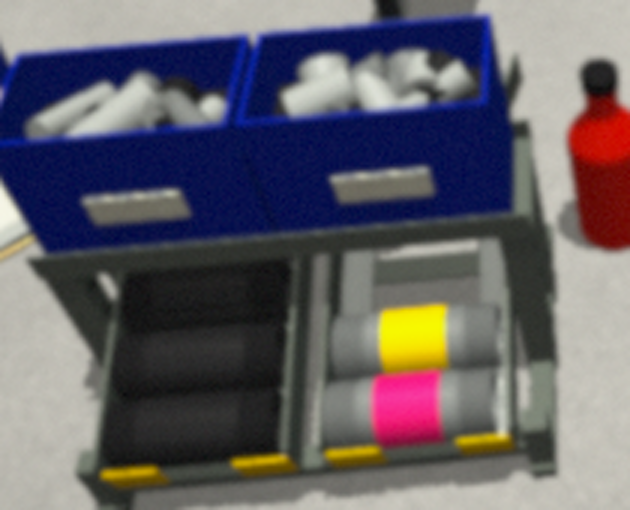

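Yellow sits behind pink. Next is plain. I'll check the left bin wall first.

```bash
python3 steer.py '[[0.044,-0.0135,0,0,0.056],[0.044,-0.0135,0,0,0.056],[0.044,-0.0135,0,0,0.068],[0.044,-0.0135,0,0,0.068],[0.044,-0.0135,0,0,0.068],[0.044,-0.0135,0,0,0.068],[0.044,-0.0135,0,0,0.068],[0.044,-0.0135,0,0,0.068]]'; python3 steer.py '[[0.044,-0.0135,0,0,0.068],[0.044,-0.0135,0,0,0.068],[0.044,-0.0135,0,0,0.068],[0.044,-0.0135,0,0,0.068],[0.044,-0.0135,0,0,0.068],[0.0,0,0,0,0.068],[0,0,0,-0.139,0.068],[0,0,0,-0.139,0.068]]'; python3 steer.py '[[0,0,0,-0.139,0.068],[0,0,0,-0.139,0.068],[0,0,0,-0.139,0.068],[0,0,0,-0.139,0.068],[0,0,0,-0.139,0.068],[0,0,0,-0.139,0.068],[0,0,0,-0.139,0.068],[0,0,0,-0.139,0.068]]'; python3 steer.py '[[0,0,0,0,0.068],[0,0,0,0,0.068]]'
python3 - <<'E'
from h import *
C=cloud("top",np.load("pics/top0.npy"))
for x in(.47,.49,.51,.53):
    m=(abs(C[...,0]-x)<.008)&(C[...,1]>.42)&(C[...,1]<.5)&(C[...,2]>.065)&(C[...,2]<.09);print(x,m.sum(),np.percentile(C[m],[5,50,95],axis=0).round(4).tolist())
plan((.4785,.3887,.0145),150)
E
```

```text
time_s: 20.7
tool_pos: [0.466, 0.1228, 0.2382]
tcp_rot: [0.819, 0.574, -0.002, -0.001]
contact_force: [-0.1, 0.4, 1.3]
width: 0.0681
grip_force: 0.0
time_s: 21.5
tool_pos: [0.4781, 0.3501, 0.2377]
tcp_rot: [0.729, 0.684, -0.003, -0.0]
contact_force: [-0.2, -0.3, 0.3]
width: 0.0678
grip_force: 0.0
time_s: 22.3
tool_pos: [0.4784, 0.3492, 0.238]
tcp_rot: [0.259, 0.966, -0.002, -0.002]
contact_force: [0.1, 0.8, 1.0]
width: 0.0683
grip_force: 0.0
time_s: 22.5
tool_pos: [0.4789, 0.3499, 0.239]
tcp_rot: [0.263, 0.965, -0.001, -0.001]
contact_force: [0.5, 0.3, -0.0]
width: 0.0679
grip_force: 0.0
0.47 25 [[0.4645, 0.4629, 0.068], [0.4708, 0.4668, 0.0756], [0.4767, 0.4744, 0.0807]]
0.49 27 [[0.4824, 0.4625, 0.0708], [0.4888, 0.4658, 0.0778], [0.4969, 0.4728, 0.0818]]
0.51 30 [[0.5026, 0.4611, 0.0665], [0.5089, 0.4655, 0.0774], [0.5171, 0.4716, 0.0821]]
0.53 25 [[0.5231, 0.4607, 0.0671], [0.5302, 0.4637, 0.0779], [0.5371, 0.4699, 0.0825]]
t 22.5 yaw 149.48 tilt 0.19 turn -0.0091 d [0.0194 0.0341 0.2245] rows 4.6 tcp [0.4789 0.3499 0.239 ] w 0.0679
```

```bash
python3 steer.py '[[0.0194,0.0341,0,-0.009,0.068],[0,0,0.035,0,0.068],[0,0,0.035,0,0.068],[0,0,0.035,0,0.068],[0,0,0.035,0,0.068],[0,0,0.02,0,0.068],[0,0,0,0,0.068],[0,0,0,0,0.068]]'
python3 - <<'E'
from h import *
plan((.4785,.3887,.0145),150)
E
```

```text
time_s: 23.3
tool_pos: [0.4799, 0.3899, 0.0805]
tcp_rot: [0.258, 0.966, -0.0, -0.0]
contact_force: [-0.2, -0.2, 0.4]
width: 0.0679
grip_force: 0.0
t 23.3 yaw 150.11 tilt 0.07 turn 0.0019 d [ 0.0006 -0.0017  0.066 ] rows 1.3 tcp [0.4799 0.3899 0.0805] w 0.0679
```

```bash
python3 steer.py '[[0,-0.001,0.02,0.001,0.068],[0,0,0.018,0,0.068],[0,0,0.012,0,0.068],[0,0,0.008,0,0.068],[0,0,0,0,0.068]]';python3 steer.py '[[0,0,0.006,0,0.068],[0,0,0,0,0.068],[0,0,0,0,0.068]]'
```

```text
time_s: 23.8
tool_pos: [0.4795, 0.3892, 0.0225]
tcp_rot: [0.258, 0.966, -0.0, -0.0]
contact_force: [0.6, -0.3, 0.7]
width: 0.068
grip_force: 0.0
time_s: 24.1
tool_pos: [0.48, 0.3895, 0.0172]
tcp_rot: [0.258, 0.966, 0.0, 0.0]
contact_force: [0.4, 0.0, -1.0]
width: 0.0682
grip_force: 0.0
```

```bash
python3 steer.py '[[0,0,0.002,0,0.068],[0,0,0,0,0],[0,0,0,0,0],[0,0,0,0,0],[0,0,0,0,0],[0,0,0,0,0],[0,0,0,0,0],[0,0,-0.01,0,0]]'; python3 steer.py '[[0,0,-0.03,0,0],[0,0,-0.04,0,0],[0,0,-0.04,0,0],[0,0,-0.04,0,0],[0,0,-0.04,0,0],[0,0,-0.025,0,0],[0,0,0,0,0]]'
python3 - <<'E'
from h import *
plan(f2w((-.1,0.002,.24))[0],70.2)
E
```

```text
time_s: 24.9
tool_pos: [0.4771, 0.3875, 0.0223]
tcp_rot: [0.258, 0.966, -0.003, -0.002]
contact_force: [-0.5, -0.9, -5.0]
width: 0.0464
grip_force: 62.5
time_s: 25.6
tool_pos: [0.4809, 0.3899, 0.2435]
tcp_rot: [0.258, 0.966, 0.002, 0.002]
contact_force: [0.8, -0.2, -3.7]
width: 0.0464
grip_force: 63.5
t 25.6 yaw 150.13 tilt 0.32 turn 1.395 d [-0.6115  0.1088  0.0013] rows 12.4 tcp [0.4809 0.3899 0.2435] w 0.0464
```

```bash
python3 steer.py '[[0,0,0,0.1395,0],[0,0,0,0.1395,0],[0,0,0,0.1395,0],[0,0,0,0.1395,0],[0,0,0,0.1395,0],[0,0,0,0.1395,0],[0,0,0,0.1395,0],[0,0,0,0.1395,0]]'; python3 steer.py '[[0,0,0,0.1395,0],[0,0,0,0.1395,0],[-0.046,0.008,0,0,0],[-0.046,0.008,0,0,0],[-0.046,0.008,0,0,0],[-0.046,0.008,0,0,0],[-0.046,0.008,0,0,0],[-0.046,0.008,0,0,0]]'; python3 steer.py '[[-0.046,0.008,0,0,0],[-0.046,0.008,0,0,0],[-0.046,0.008,0,0,0],[-0.046,0.008,0,0,0],[-0.046,0.008,0,0,0],[-0.046,0.008,0,0,0],[-0.046,0.008,0,0,0],[0,0,0,0,0]]';  python3 steer.py '[[0,0,0,0,0],[0,0,0,0,0]]'
python3 - <<'E'
from h import *
plan(f2w((-.1,0.002,.24))[0],70.2);held()
E
```

```text
time_s: 26.4
tool_pos: [0.4771, 0.3875, 0.2346]
tcp_rot: [0.732, 0.681, -0.005, -0.001]
contact_force: [-0.7, -0.3, -4.8]
width: 0.0468
grip_force: 63.2
time_s: 27.2
tool_pos: [0.4277, 0.1114, 0.2356]
tcp_rot: [0.818, 0.575, -0.004, -0.002]
contact_force: [0.7, 0.3, -4.0]
width: 0.0467
grip_force: 63.2
time_s: 28.0
tool_pos: [0.3716, -0.2125, 0.2366]
tcp_rot: [0.82, 0.572, -0.002, -0.002]
contact_force: [0.6, 0.6, -4.5]
width: 0.0467
grip_force: 63.1
time_s: 28.2
tool_pos: [0.3736, -0.2067, 0.2372]
tcp_rot: [0.818, 0.575, -0.001, -0.003]
contact_force: [-0.8, 0.0, -4.7]
width: 0.0461
grip_force: 63.1
t 28.2 yaw 70.22 tilt 0.32 turn 0.0004 d [-0.0137  0.0077 -0.0028] rows 0.3 tcp [ 0.3736 -0.2067  0.2372] w 0.0461
held x [0.0203 0.0572 0.0581] top -0.0361
```

```bash
python3 steer.py '[[-0.0137,0.043,-0.002,0,0],[0,0.042,-0.002,0,0],[0,0,0,0,0],[0,0,0,0,0]]'
python3 - <<'E'
from h import *
plan(f2w((-.023,.002,.127))[0],70.2)
E
```

```text
time_s: 28.65
tool_pos: [0.4507, -0.2485, 0.2426]
tcp_rot: [0.817, 0.576, -0.001, -0.002]
contact_force: [0.2, 0.5, -4.3]
width: 0.0468
grip_force: 63.7
t 28.65 yaw 70.38 tilt 0.19 turn 0.0031 d [-0.0007 -0.0016  0.1156] rows 2.3 tcp [ 0.4507 -0.2485  0.2426] w 0.0468
```

```bash
python3 steer.py '[[0,-0.001,0.03,0.003,0],[0,0,0.03,0,0],[0,0,0.03,0,0],[0,0,0.017,0,0],[0,0,0.008,0,0],[0,0,0,0,0],[0,0,0,0,0]]'
python3 - <<'E'
from h import *
plan(f2w((-.023,.002,.118))[0],70.2)
E
```

```text
time_s: 29.35
tool_pos: [0.4499, -0.2499, 0.13]
tcp_rot: [0.819, 0.574, 0.0, 0.001]
contact_force: [0.5, 0.2, -4.5]
width: 0.0464
grip_force: 63.7
t 29.35 yaw 70.06 tilt 0.11 turn -0.0024 d [ 0.001  -0.0017  0.012 ] rows 0.2 tcp [ 0.4499 -0.2499  0.13  ] w 0.0464
```

```bash
python3 steer.py '[[0.001,-0.001,0.004,0,0],[0,0,0.003,0,0],[0,0,0.002,0,0],[0,0,0,0,0]]';python3 steer.py '[[0,0,0.002,0,0],[0,0,0,0,0]]'
```

```text
time_s: 29.75
tool_pos: [0.4486, -0.2485, 0.1196]
tcp_rot: [0.819, 0.574, -0.0, -0.0]
contact_force: [-0.6, -0.5, -4.4]
width: 0.0461
grip_force: 63.7
time_s: 29.95
tool_pos: [0.4493, -0.249, 0.1187]
tcp_rot: [0.819, 0.574, 0.0, 0.001]
contact_force: [-0.9, 1.2, -0.5]
width: 0.0467
grip_force: 64.2
```

Contact again. I'll release, lift, back off and check.

```bash
python3 steer.py '[[0,0,0,0,0.056],[0,0,0,0,0.056],[0,0,0,0,0.056],[0,0,0,0,0.056]]'; python3 steer.py '[[0,0,-0.01,0,0.056],[0,0,-0.015,0,0.056],[0,0,-0.015,0,0.056],[0,0,-0.015,0,0.056],[0,0,-0.03,0,0.056],[0,0,-0.03,0,0.056],[0,0,-0.01,0,0.056],[0,-0.03,0,0,0.056]]'; python3 steer.py '[[0,-0.04,0,0,0.056],[0,-0.03,0,0,0.056],[0,0,0,0,0.056],[0,0,0,0,0.056],[0,0,0,0,0.056]]'
python3 - <<'E'
from h import *
p,d=env.read_camera("scene");cv2.imwrite("pics/s3.png",cv2.resize(p[180:350,20:230],None,fx=3,fy=3,interpolation=cv2.INTER_CUBIC))
E
```

```text
time_s: 30.35
tool_pos: [0.4498, -0.2494, 0.1186]
tcp_rot: [0.819, 0.574, 0.001, 0.001]
contact_force: [2.3, -0.7, 1.1]
width: 0.0561
grip_force: 1.0
time_s: 31.15
tool_pos: [0.4232, -0.2402, 0.2459]
tcp_rot: [0.819, 0.574, 0.001, 0.003]
contact_force: [-0.1, 0.9, 0.4]
width: 0.0561
grip_force: 0.0
time_s: 31.65
tool_pos: [0.3553, -0.2148, 0.2429]
tcp_rot: [0.819, 0.574, 0.0, 0.0]
contact_force: [-0.4, -0.4, -0.3]
width: 0.0559
grip_force: 0.0
```

View pics/s3.png

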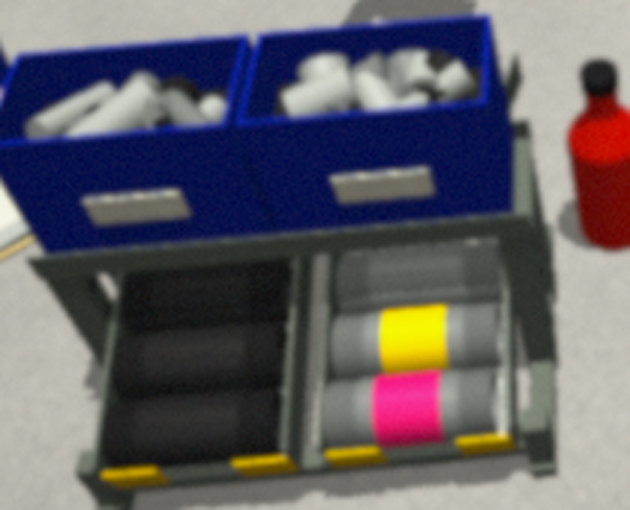

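All three nipples lie in a row: pink at (410,407), yellow at (413,337) and plain at (415,275). I'll let them settle briefly, then hand in.

```bash
python3 steer.py '[[0,0,0,0,0.056],[0,0,0,0,0.056],[0,0,0,0,0.056],[0,0,0,0,0.056],[0,0,0,0,0.056]]' | head -1; python3 -c "
from rig import env
print(env.close_job())"
```

```text
time_s: 32.2
the job is handed in; nothing more can be done
None
```

I handed the job in at 32.2 s: pink is at the stop, with yellow and then the untaped nipple lying still behind it. I never touched the elbow or tee, and the bottle stands where it was; the hand-in returned no verdict.

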